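# Dock the control module and run the bench test

### The job

Bench-test the beige control module: with your fingertips push it along its dock until it sits fully home against the end stop, then press the raised, white-dotted half of the black rocker down to switch the tester on, then press the yellow button fully down so that it stays down, and last press the green button fully down and finish while still holding it down. Pick nothing up, keep off the red and blue buttons, and leave the other things on the bench where they stand.

Things in the scene. Friction and masses are not known exactly. Their poses are not given: they have to be found in the camera images.
- dock: test dock fixed to the bench: aluminium base plate 200 (x) x 120 (y) x 12 mm with two blue side rails 85 mm apart (18 mm high above the plate, from x = -75 to +75 mm) and a blue end stop across its far (+x) end, its face at x = +75 mm, top 57 mm above the bench. Origin: centre of the underside; x points along the channel to the stop, z up. The near end (-x) is open
- module_center (a point): centre of the loose beige control module, a box 100 (x) x 80 (y) x 40 mm, about 0.3 kg, which lies flat on the dock's plate between the rails, x towards the stop; it starts 25 to 45 mm short of the stop. Fully home, its far face touches the stop: this point is then at x = +25 mm in the dock's frame, 32 mm above the bench. It slides at a push of 2 to 6 N
- module_rear (a point): centre of the module's rear face (the end away from the stop), the face to push on; 20 mm above the dock's plate, 32 mm above the bench
- console: grey tester console fixed to the bench, 150 (x) x 230 (y) x 50 mm; origin at the centre of its underside, z up. The rocker lies on its left (+y) part, four coloured buttons on its right part. Console and dock may trade sides of the bench
- rocker_press (a point): the place to press on the black rocker switch: a point on the top of its far half (the half towards the console's +x, marked with a white dot), 22 mm from the hinge, which lies along the console's y. The paddle is 64 (console x) x 32 (y) x 8 mm. Off, this half stands raised and the point is 76 mm above the bench; on, it is down at about 67 mm. The switch's base plate below it is 56 mm above the bench
- rocker (a joint): rocker angle: 0 = off (dotted far half raised 0.2 rad), 0.40 rad = on (dotted half fully down, its press point about 9 mm lower than when off). Takes 2 to 5 N and stays where it is left
- yellow_top (a point): yellow button cap, 30 mm across, flat top, in a round steel collar 46 mm across; this point is the centre of its top face, 22 mm above the console top when up; it is pressed straight down. The four buttons stand in a 2 x 2 block on the console (64 by 68 mm between centres) and may trade places
- yellow (a joint): yellow button's travel: 0 = up, 0.006 m = fully down. Latching: it takes about 3 N and stays down where it is left
- green_top (a point): green button cap, 30 mm across, flat top, in a round steel collar 46 mm across; this point is the centre of its top face, 22 mm above the console top when up; it is pressed straight down. The four buttons stand in a 2 x 2 block on the console (64 by 68 mm between centres) and may trade places
- green (a joint): green button's travel: 0 = up, 0.006 m = fully down. Sprung: begins to give at 1.5 N, fully down at 5 N, comes up when let go
- red_top (a point): red button cap, 30 mm across, flat top, in a round steel collar 46 mm across; this point is the centre of its top face, 22 mm above the console top when up; it is pressed straight down. The four buttons stand in a 2 x 2 block on the console (64 by 68 mm between centres) and may trade places. Not to be pressed
- red (a joint): red button's travel, 0 = up, 0.006 m = fully down; sprung like the green one
- blue_top (a point): blue button cap, 30 mm across, flat top, in a round steel collar 46 mm across; this point is the centre of its top face, 22 mm above the console top when up; it is pressed straight down. The four buttons stand in a 2 x 2 block on the console (64 by 68 mm between centres) and may trade places. Not to be pressed
- blue (a joint): blue button's travel, 0 = up, 0.006 m = fully down; sprung like the green one
- bushing: loose black rubber bushing with a steel core, 38 mm across, 40 mm high, upright on the bench between dock and console; origin under its centre
- relay: loose black relay with a white top, 28 x 28 x 30 mm, on the bench at the near side between dock and console; origin under its centre
- wrench: loose steel wrench lying flat beyond the dock and console; origin under it
- jar: loose glass jar, with a black cap, 70 mm across, 90 mm high, upright at the left side; origin under its centre
- spray_can: loose spray can, 60 mm across, 170 mm high, upright at the right side; origin under its centre
- spring: loose black coil spring, 90 mm across, 130 mm high, upright at the left side; origin under its centre
- carton: loose cardboard carton, 100 x 140 x 70 mm, at the right side; origin under its centre
Not all that is in view belongs to the job. There is more than one size of the part that bears module_center; the job needs the middle-sized.

How it is judged:
By the outcome, as a careful person would: the job done as asked, in the order asked, and still so for the second after the job is handed in, while the arm keeps its last pose, push and grip.
It also fails if it takes over 48 s, if anything falls off the work surface, if the arm or the gripper's body presses on something with over 40 N, if the wrist force passes 120 N, or if a joint passes its speed limit or range.

### The arm

A 6-joint arm with a two-finger parallel gripper is mounted at the origin on the work surface. World frame = base frame: x ahead of the robot, y to its left, z up, the work surface at z = 0. Lengths are in mm, angles in rad, forces in N, time in s.
With the tool pointing down it reaches from about 400 to 925 mm from the base axis. Payload 12.5 kg.
Tool frame: the origin (TCP) lies midway between the tips of the shut fingers; the grasp point (between the pads) lies 19 mm behind it (env.grip_depth is the distance from the TCP to the grasp point, in mm); z points along the fingers, y is the line along which they close (so a half turn about z gives the same grasp; the last joint's range is limited). The gripper opens to 95 mm and grips with 3 to 60 N. Pads are 20 mm wide; open, the fingers measure 119 mm over their backs; the gripper's body (75 mm by 180 mm) begins 59 mm behind the grasp point.
Start: joints at [-1.42, 0.491, 1.559, -0, 1.092, -0.106], TCP at [158.764, -604.517, 214.661] pointing down, gripper open.
Joint ranges: [-3.1, 3.1], [-0.84, 2.19], [0.05, 2.79], [-1.13, 4.28], [0.06, 2.93], [-2.69, 2.69]. Speed limits (rad/s): [2.22, 2.22, 2.79, 3.14, 3.14, 3.14].

### API

Orientations are given as [roll, pitch, yaw] about the fixed x, y, z axes, in that order (R = Rz(yaw) Ry(pitch) Rx(roll)).
In Python, from cell import monitor, viewer, order, env gives the robot as it stands.
- The arm moves only by the tool move_arm, never from a script. Its argument "moves" is one flat list of numbers, 4 for each row, row after row: the shift along the tool's x, y, z normalised to -1 to 1, where 1 is 0.15 m, then the turn about the tool's z normalised to -1 to 1, where 1 is pi/2 rad. A call has 1 to 10 rows; each row shifts and turns the commanded pose from where the row before left it, along the tool's axes as they then stand; what a row does not reach is not made up. A row lasts 1/8 s, in which the tool goes at most 62.5 mm and 10.7 degrees, less where a joint would pass 70% of its speed; a pose out of reach is approached as far as the arm can. A call with a number of a shift or a turn outside -1 to 1 is refused whole. A call with a gripper value outside its range is refused whole. "claw" is the finger opening in mm, from 0 to 95.1, set as the call begins (left out, the last holds). The fingers move at their own pace and stop on an object; the grip force is fixed at half the most. Time passes only in rows, so rows that do not move let the fingers close. It gives the time, the measured TCP pose, the force, the opening and the grip force at its end, in the units of the state.
- monitor.state(): the state, without advancing time (a new reading comes with each control period).
- viewer.read_camera(name): name is "side" or "top" or "wrist"; returns the picture (400x640x3 uint8, red, green, blue); there is no depth.
- viewer.camera_info(name): a dict with "K" (3x3 intrinsics, pixels), "camera_from_world" (4x4, takes a point from world to camera coordinates). Camera axes: x right, y down, z forward; pixel columns grow to the right and rows downward; lengths in mm; the calibration is good to about 2 mm. The wrist camera is an equidistant fisheye: a pixel r from the principal point sees the ray r / f radians off the axis. A picture is of the moment at which its call begins: read the wrist's pose just before it. camera_info takes no time and is no camera call; for the wrist camera it gives the pose at the moment of the call.
- order.job_done(): hands the job in; it is judged then, once.
The state is a dict: "t": time; "joints": joint angles; "qvel": joint speeds; "tau": joint torques, N m; "eef_pos": TCP position; "tcp_rot": TCP orientation; "ft_force": force on the tool from outside, world axes, zero at the start; "moment": the same for the moment, N m; "opening": opening from 0.0 (shut) to 1.0 (fully open); "grip_force": force on a finger pad.
Only numpy, scipy, OpenCV 4.12 (cv2) and the standard library are available. Lean on these libraries where they do the work, as an engineer would, in place of code of your own. Each camera call takes 0.05 s, during which the arm holds its last target. There are 200 camera calls.

## Working session

There is one attempt and no reset: what is moved stays moved. The work goes in short steps, Python scripts to look and compute and a tool call to move; the robot and the scene stay as the last step left them, time stands still between calls to the robot, and variables do not carry over. Pictures are saved under pics/ and viewed, at most 10 in all, crops included, and the job is handed in when it is done.

Besides the shell and the picture viewer there is one more tool, called after "Emit:" by a JSON object that holds its "api" and its "payload". move_arm: Moves the arm, as the interface text tells. Scaled input: -1 to 1 covers 0.15 m each way for a shift and pi/2 rad each way for a turn. Its arguments: {"type":"object","properties":{"moves":{"type":"array"},"claw":{"type":"number"}},"required":["moves"]}

```bash
mkdir -p pics; python3 - <<'E'
from cell import monitor, viewer, order, env
import cv2, json
for n in ("top","side"):
    cv2.imwrite(f"pics/{n}0.png",viewer.read_camera(n)[:,:,::-1])
    i=viewer.camera_info(n); print(n,i["K"],i["camera_from_world"])
s=monitor.state(); print(s["t"],s["eef_pos"],s["tcp_rot"])
E
```

```text
top [[438.78653221   0.         322.20067549]
 [  0.         438.78653221 206.38157397]
 [  0.           0.           1.        ]] [[-2.92231757e-02 -9.99322864e-01 -2.23566264e-02  3.29763956e+01]
 [-9.92239007e-01  3.17058960e-02 -1.20235137e-01  5.30583862e+02]
 [ 1.20862558e-01  1.86694643e-02 -9.92493674e-01  1.22133713e+03]
 [ 0.00000000e+00  0.00000000e+00  0.00000000e+00  1.00000000e+00]]
side [[398.89219901   0.         319.32077237]
 [  0.         398.89219901 202.09944858]
 [  0.           0.           1.        ]] [[-8.67600091e-01 -4.97133700e-01  1.13210635e-02  4.62037116e+02]
 [-3.59080546e-01  6.10594804e-01 -7.05857738e-01  2.23103636e+02]
 [ 3.43993087e-01 -6.16467411e-01 -7.08263148e-01  9.96476668e+02]
 [ 0.00000000e+00  0.00000000e+00  0.00000000e+00  1.00000000e+00]]
0.1 [ 158.72688571 -604.28211506  214.14366998] [-3.14062658e+00 -8.13946563e-05  2.56795049e-01]
```

View pics/top0.png

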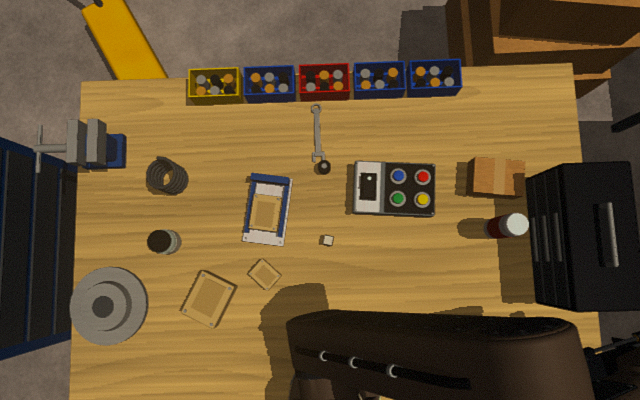

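View pics/side0.png

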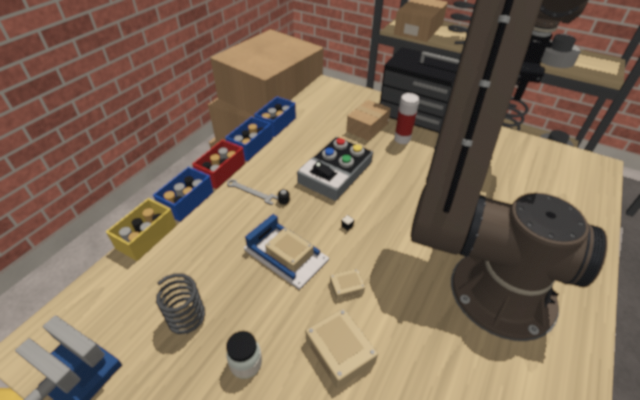

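Three beige parts are visible in the top view: one in the dock at (265,212), a small one at (264,274) and a large one at (208,298). The one in the dock is the middle-sized and lies between the rails, so it fits the description. The console is at about (395,188), and the bushing (323,168) and relay (327,240) stand between dock and console. I'll confirm in one enlarged crop.

```bash
python3 - <<'E'
import cv2, numpy as np
a=cv2.imread("pics/top0.png")
c=cv2.resize(a[160:260,230:310],None,fx=6,fy=6,interpolation=cv2.INTER_CUBIC)[:600,:400]
c=cv2.resize(a[165:255,235:300],None,fx=6,fy=6,interpolation=cv2.INTER_CUBIC)
d=cv2.resize(a[150:225,345:442],None,fx=4,fy=4,interpolation=cv2.INTER_CUBIC)
o=np.zeros((540,390+388,3),np.uint8); o[:,:390]=c; o[:300,390:]=d
cv2.imwrite("pics/crop.png",o)
E
```

```text
(no output)
```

View pics/crop.png

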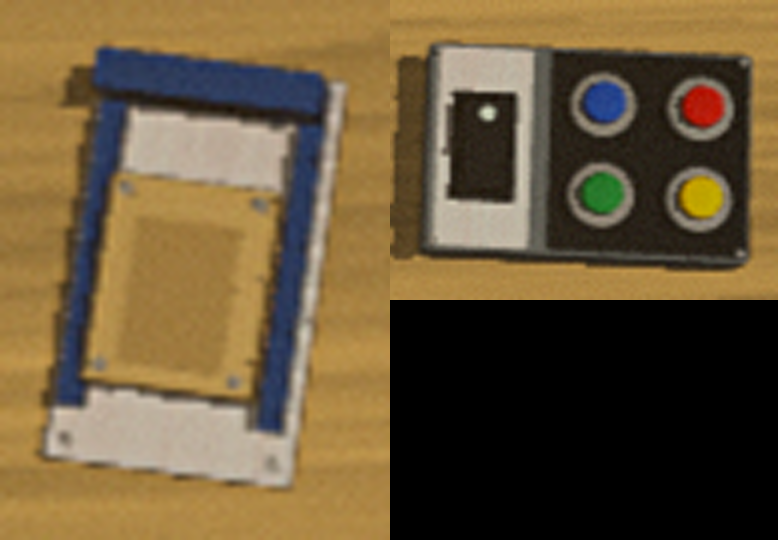

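The crop confirms it: a middle-sized box between the blue rails, with its rear face edge running crop (80,378)–(255,400) and the stop at the top. Buttons on the console: blue top-left, red top-right, green (602,193), yellow (703,198). The rocker's white dot is at (487,113).

```bash
cat > h.py <<'E'
import numpy as np
from cell import viewer
I={n:viewer.camera_info(n) for n in("top","side")}
def ray(n,u,v):
    K,T=np.array(I[n]["K"]),np.array(I[n]["camera_from_world"])
    R,t=T[:3,:3],T[:3,3]; return -R.T@t, R.T@np.linalg.solve(K,[u,v,1])
def bp(n,u,v,z):
    c,d=ray(n,u,v); return c+d*(z-c[2])/d[2]
def proj(n,p):
    K,T=np.array(I[n]["K"]),np.array(I[n]["camera_from_world"])
    q=K@(T[:3,:3]@p+T[:3,3]); return q[:2]/q[2]
E
python3 - <<'E'
from h import *
np.set_printoptions(precision=1,suppress=True)
c6=lambda u,v:(235+(u+.5)/6-.5,165+(v+.5)/6-.5)
c4=lambda u,v:(345+(u-390+.5)/4-.5,150+(v+.5)/4-.5)
def show(k,px,z):
    p=bp("top",*px,z); print(k,p,"side",proj("side",p)); return p
P={}
for k,u,v,z in [("mFL",110,173,52),("mFR",285,195,52),("mRR",255,400,52),("mRL",80,378,52),("dNL",45,457,12),("dNR",290,487,12),("sFL",97,47,57),("sFR",328,75,57),("sNL",93,92,57),("railNL",57,403,30),("railNR",283,430,30)]: P[k]=show(k,c6(u,v),z)
for k,u,v,z in [("blue",605,102,72),("red",705,106,72),("green",602,193,72),("yellow",703,198,72),("dot",487,113,76),("pFL",452,92,78),("pFR",517,95,78),("pNR",515,202,66),("pNL",448,198,66),("cNL",425,250,50),("cFL",433,45,50),("cFR",750,60,50),("cNR",745,262,50)]: P[k]=show(k,c4(u,v),z)
g=lambda a,b:np.degrees(np.arctan2(*(P[b]-P[a])[1::-1]))
print("yaw mod",g("mRL","mFL"),g("mRR","mFR"),g("mRR","mRL")-90,g("mFR","mFL")-90,"dock",g("dNR","dNL")-90,g("sFR","sFL")-90)
print("yaw cons",g("red","blue")-90,g("yellow","green")-90,g("green","blue"),g("yellow","red"),g("cFR","cFL")-90)
E
```

```text
mFL [572.2 211.5  52. ] side [265.3 244.9]
mFR [559.  128.9  52. ] side [287.2 226. ]
mRR [462.9 144.7  52. ] side [315.1 244.1]
mRL [475.7 226.5  52. ] side [293.9 264.5]
dNL [441.3 251.4  12. ] side [300.8 287. ]
dNR [423.3 133.5  12. ] side [330.1 256.8]
sFL [631.9 216.1  57. ] side [245.3 235.8]
sFR [614.8 107.   57. ] side [274.5 212. ]
sNL [610.3 218.2  57. ] side [251.5 239.6]
railNL [465.9 241.8  30. ] side [294.2 275.8]
railNR [449.7 134.3  30. ] side [321.4 248.8]
blue [ 607.2 -198.2   72. ] side [330.1 150. ]
red [ 602.1 -267.2   72. ] side [341.5 139.4]
green [ 543.5 -193.    72. ] side [347.1 157.2]
yellow [ 537.8 -262.1   72. ] side [358.4 146.3]
dot [ 601.5 -115.8   76. ] side [318.9 163.8]
pFL [616.7 -92.   78. ] side [310.6 166. ]
pFR [ 613.1 -136.8   78. ] side [319.  158.3]
pNR [ 540.  -133.4   66. ] side [339.2 169.7]
pNL [544.3 -87.1  66. ] side [330.7 177.9]
cNL [510.2 -70.6  50. ] side [337.9 189.1]
cFL [656.7 -81.9  50. ] side [297.9 170.5]
cFR [ 638.1 -305.5   50. ] side [337.  135.7]
cNR [ 494.7 -293.4   50. ] side [373.8 150.7]
yaw mod -8.873676088601284 -9.322886532055154 -8.89512652331743 -9.06386265058768 dock -8.646504206966043 -8.910154606644639
yaw cons -4.261104147492603 -4.729817956193287 -4.716838227254863 -4.474440404709682 -4.734820654667573
```

Emit:
{"api": "move_arm", "payload": {"moves": [0, 0, 0, 0.0875, 0, 0, 0, 0.0875, 0, 0, 0, 0.087, 0.22, -0.33, 0, 0, 0.22, -0.33, 0, 0, 0.22, -0.33, 0, 0, 0.22, -0.33, 0, 0, 0.22, -0.33, 0, 0, 0.22, -0.33, 0, 0, 0.22, -0.33, 0, 0], "claw": 0}}

```text
t: 1.35
eef_pos: [441.4, -296.1, 214.6]
tcp_rot: [3.142, 0.0, -0.155]
ft_force: [0.7, -1.2, -0.4]
opening: 0.026
grip_force: 0.0
```

Emit:
{"api": "move_arm", "payload": {"moves": [-0.07, -0.4, 0, 0, -0.07, -0.4, 0, 0, -0.07, -0.4, 0, 0, -0.07, -0.4, 0, 0, -0.07, -0.4, 0, 0, -0.07, -0.4, 0, 0, -0.07, -0.4, 0, 0, -0.07, -0.38, 0.1, 0, 0, 0, 0.3, 0, 0, 0, 0, 0]}}

```text
t: 2.6
eef_pos: [429.3, 186.6, 152.7]
tcp_rot: [3.139, 0.005, -0.153]
ft_force: [-0.1, 0.1, 0.7]
opening: 0.003
grip_force: 0.0
```

Emit:
{"api": "move_arm", "payload": {"moves": [0, -0.04, 0.4, 0, 0, 0, 0.37, 0, 0, 0, 0, 0, 0, 0, 0, 0]}}

```text
t: 3.1
eef_pos: [433.1, 192.3, 41.2]
tcp_rot: [-3.141, -0.002, -0.156]
ft_force: [-0.2, 0.2, 0.1]
opening: 0.004
grip_force: 0.0
```

```bash
python3 - <<'E'
from cell import viewer
import cv2
a=viewer.read_camera("wrist")[:,:,::-1]; b=viewer.read_camera("side")[190:310,220:380,::-1]
cv2.imwrite("pics/w1.png",cv2.vconcat([a[:300],cv2.resize(b,(400,300),interpolation=cv2.INTER_CUBIC)[:, :].copy() if 0 else cv2.copyMakeBorder(cv2.resize(b,(400,300),interpolation=2),0,0,0,240,0)]))
E
```

```text
(no output)
```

View pics/w1.png

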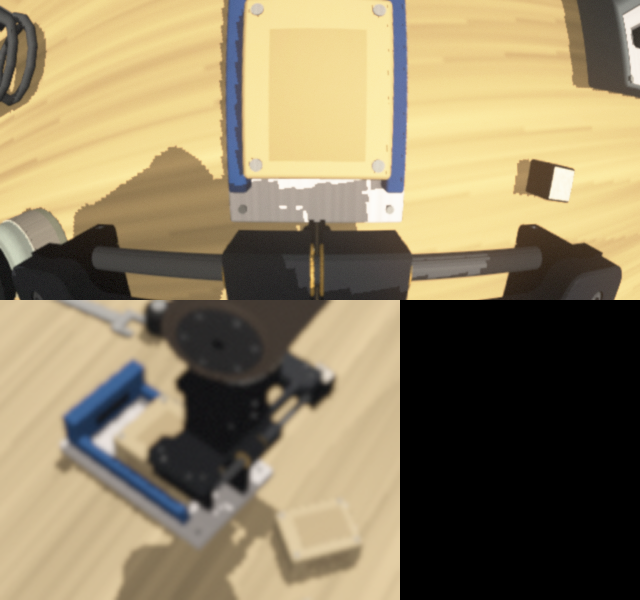

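The wrist view shows the shut fingers (316,230) centred behind the module between the rails and aligned with them, with the module's rear edge at row 180.

Emit:
{"api": "move_arm", "payload": {"moves": [0, 0, 0.08, 0, 0.06, 0, 0, 0, 0.06, 0, 0, 0, 0.06, 0, 0, 0, 0.05, 0, 0, 0, 0.05, 0, 0, 0, 0.05, 0, 0, 0, 0.03, 0, 0, 0, 0, 0, 0, 0]}}

```text
t: 4.32
eef_pos: [485.9, 184.0, 27.1]
tcp_rot: [-3.141, -0.001, -0.155]
ft_force: [0.0, -0.1, 0.9]
opening: 0.008
grip_force: 0.0
```

Emit:
{"api": "move_arm", "payload": {"moves": [0.025, 0, 0, 0, 0.025, 0, 0, 0, 0.015, 0, 0, 0, 0, 0, 0, 0]}}

```text
t: 4.82
eef_pos: [495.0, 182.6, 27.1]
tcp_rot: [3.142, -0.0, -0.155]
ft_force: [-1.8, 0.2, -0.5]
opening: 0.001
grip_force: 0.7
```

Emit:
{"api": "move_arm", "payload": {"moves": [0.015, 0, 0, 0, 0.01, 0, 0, 0, 0, 0, 0, 0]}}

```text
t: 5.2
eef_pos: [495.0, 182.4, 27.0]
tcp_rot: [3.14, 0.007, -0.155]
ft_force: [-18.1, 7.0, 11.7]
opening: 0.008
grip_force: 9.7
```

Emit:
{"api": "move_arm", "payload": {"moves": [-0.1, 0, 0, 0, -0.15, 0, 0, 0, 0, 0, -0.3, 0, 0, 0, -0.4, 0, 0, 0, -0.2, 0, 0, 0, 0, 0]}}

```text
t: 5.95
eef_pos: [462.4, 188.0, 164.2]
tcp_rot: [-3.14, -0.005, -0.155]
ft_force: [0.4, 0.9, 0.2]
opening: 0.007
grip_force: 0.0
```

```bash
python3 - <<'E'
from cell import viewer
import cv2
a=viewer.read_camera("wrist")[:,:,::-1]; b=viewer.read_camera("side")[190:310,220:380,::-1]
cv2.imwrite("pics/w2.png",cv2.vconcat([a[:300],cv2.copyMakeBorder(cv2.resize(b,(400,300),interpolation=2),0,0,0,240,0)]))
E
```

```text
(no output)
```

View pics/w2.png

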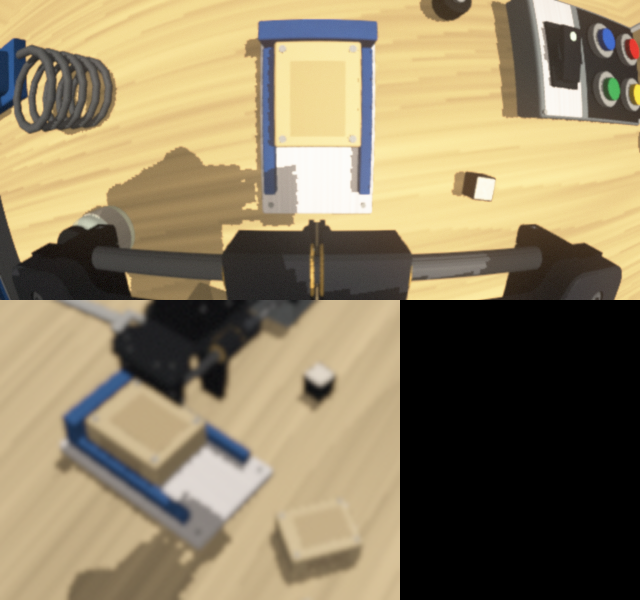

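The module's far edge now meets the blue stop (rows 38–42 in the wrist view), and the plate is bare behind it. It is home. Next, the rocker.

Emit:
{"api": "move_arm", "payload": {"moves": [0.21, 0.31, 0, 0, 0.21, 0.31, 0, 0, 0.21, 0.31, 0, 0, 0.21, 0.31, 0, 0, 0.21, 0.305, 0, 0, 0.2, 0.3, 0, 0, 0, 0, 0, 0, 0, 0, 0, 0]}}

```text
t: 7.05
eef_pos: [603.3, -114.2, 160.4]
tcp_rot: [-3.141, 0.003, -0.155]
ft_force: [0.1, 0.8, 0.3]
opening: 0.005
grip_force: 0.0
```

```bash
python3 - <<'E'
from cell import viewer,monitor
import cv2, numpy as np
i=viewer.camera_info("wrist"); s=monitor.state(); print(s["eef_pos"])
a=viewer.read_camera("wrist")[:,:,::-1]
np.savez("w3.npz",K=i["K"],T=i["camera_from_world"])
cv2.imwrite("pics/w3.png",a)
E
```

```text
[ 603.30929937 -114.23853218  160.43081581]
```

View pics/w3.png

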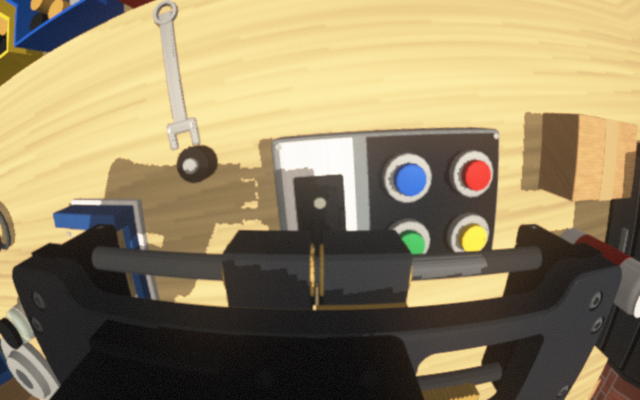

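The wrist view shows the dot at (320,203), blue (411,179), red (478,174), yellow (474,237) and green (411,243, partly hidden). I'll triangulate these against the top view.

```bash
python3 - <<'E'
from h import *
np.set_printoptions(precision=1,suppress=True)
w=np.load("w3.npz");K,T=w["K"],w["T"];R,t=T[:3,:3],T[:3,3]
c4=lambda u,v:(345+(u-390+.5)/4-.5,150+(v+.5)/4-.5)
for k,(u,v),tp,z in [("dot",(320,203),(487,113),76),("blue",(411,179),(605,102),72),("red",(478,174),(705,106),72),("yellow",(474,237),(703,198),72)]:
    x=np.array([u-K[0,2],v-K[1,2]]);r=np.hypot(*x);th=r/K[0,0]
    d=R.T@np.r_[np.sin(th)*x/r,np.cos(th)];c=-R.T@t
    ct,dt=ray("top",*c4(*tp)); dt/=np.linalg.norm(dt)
    s=np.linalg.lstsq(np.c_[d,-dt],ct-c,rcond=None)[0]
    p,q=c+s[0]*d,ct+s[1]*dt
    print(k,"wrist@z",c+d*(z-c[2])/d[2],"tri",(p+q)/2,"gap",np.linalg.norm(p-q))
E
```

```text
dot wrist@z [ 601.5 -117.5   76. ] tri [ 601.5 -116.7   74.9] gap 1.6579401528458333
blue wrist@z [ 609.5 -199.9   72. ] tri [ 608.3 -199.9   68.1] gap 2.1737611738408327
red wrist@z [ 604.7 -267.8   72. ] tri [ 603.4 -268.7   68.6] gap 2.0037150382925164
yellow wrist@z [ 541.9 -262.7   72. ] tri [ 539.  -264.2   66.9] gap 2.246303837940733
```

Emit:
{"api": "move_arm", "payload": {"moves": [0.02, 0.01, 0.3, 0, 0, 0, 0.21, 0, 0, 0, 0.02, 0, 0, 0, 0.02, 0, 0, 0, 0.02, 0, 0, 0, 0, 0]}}

```text
t: 7.85
eef_pos: [607.3, -116.5, 77.5]
tcp_rot: [3.141, -0.002, -0.155]
ft_force: [0.2, 0.6, 1.3]
opening: 0.001
grip_force: 0.5
```

Emit:
{"api": "move_arm", "payload": {"moves": [0, 0, 0.02, 0, 0, 0, 0.02, 0, 0, 0, 0.02, 0, 0, 0, 0, 0]}}

```text
t: 8.35
eef_pos: [607.9, -116.8, 68.9]
tcp_rot: [3.141, -0.003, -0.155]
ft_force: [2.6, 0.6, 11.8]
opening: 0.004
grip_force: 6.3
```

Emit:
{"api": "move_arm", "payload": {"moves": [0, 0, 0.01, 0, 0, 0, 0.01, 0, 0, 0, 0, 0]}}

```text
t: 8.72
eef_pos: [608.2, -116.8, 68.3]
tcp_rot: [3.141, -0.005, -0.155]
ft_force: [-4.7, 3.1, 36.3]
opening: 0.008
grip_force: 17.3
```

Emit:
{"api": "move_arm", "payload": {"moves": [0, 0, -0.3, 0, 0, 0, -0.3, 0, -0.1, 0.34, 0, 0, -0.1, 0.34, 0, 0, -0.1, 0.35, 0, 0, 0, 0, 0, 0, 0, 0, 0, 0]}}

```text
t: 9.6
eef_pos: [538.3, -262.0, 154.2]
tcp_rot: [-3.141, 0.001, -0.155]
ft_force: [-0.4, 0.2, 0.8]
opening: 0.001
grip_force: 0.0
```

```bash
python3 - <<'E'
from cell import viewer,monitor
import cv2
a=viewer.read_camera("wrist")[100:260,140:540,::-1]; b=viewer.read_camera("side")[120:210,280:400,::-1]
a=cv2.resize(a,(750,300),interpolation=2); b=cv2.resize(b,(400,300),interpolation=2)
cv2.imwrite("pics/w4.png",cv2.vconcat([a,cv2.copyMakeBorder(b,0,0,0,350,0)]))
E
```

```text
(no output)
```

View pics/w4.png

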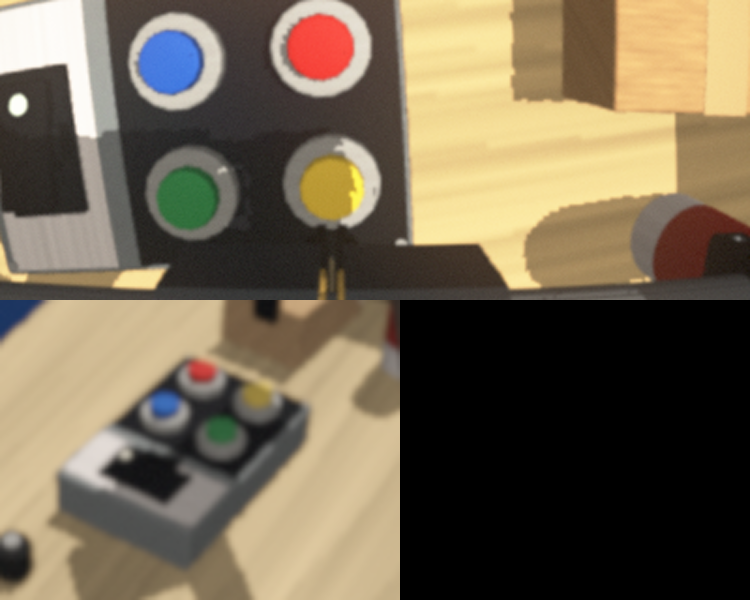

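The rocker's dotted half at (17,105) is down and its near half is raised in the side view. The fingers line up with the yellow cap (332,188). Pressing yellow.

Emit:
{"api": "move_arm", "payload": {"moves": [0.01, 0.01, 0.3, 0, 0, 0, 0.19, 0, 0, 0, 0.03, 0, 0, 0, 0.02, 0, 0, 0, 0, 0]}}

```text
t: 10.32
eef_pos: [540.4, -263.9, 74.6]
tcp_rot: [3.141, -0.001, -0.154]
ft_force: [0.1, -0.4, -0.6]
opening: 0.01
grip_force: 0.0
```

Emit:
{"api": "move_arm", "payload": {"moves": [0, 0, 0.02, 0, 0, 0, 0.02, 0, 0, 0, 0.015, 0, 0, 0, 0, 0]}}

```text
t: 10.82
eef_pos: [540.3, -264.2, 66.1]
tcp_rot: [3.141, -0.002, -0.155]
ft_force: [0.3, 0.7, 9.1]
opening: 0.002
grip_force: 4.3
```

Emit:
{"api": "move_arm", "payload": {"moves": [0, 0, 0.01, 0, 0, 0, 0.01, 0, 0, 0, 0, 0]}}

```text
t: 11.2
eef_pos: [540.5, -264.3, 65.6]
tcp_rot: [3.14, -0.003, -0.155]
ft_force: [-5.6, 5.7, 34.2]
opening: 0.003
grip_force: 17.3
```

Emit:
{"api": "move_arm", "payload": {"moves": [0, 0, -0.3, 0, 0, 0, -0.2, 0, -0.02, -0.23, 0, 0, -0.02, -0.235, 0, 0, 0, 0, 0, 0, 0, 0, 0, 0]}}

```text
t: 11.95
eef_pos: [544.6, -194.5, 137.3]
tcp_rot: [3.141, 0.0, -0.154]
ft_force: [0.3, 0.4, -0.1]
opening: 0.002
grip_force: 0.0
```

```bash
python3 - <<'E'
from cell import viewer,monitor
import cv2
a=viewer.read_camera("wrist")[100:260,140:540,::-1]; b=viewer.read_camera("side")[120:210,280:400,::-1]
a=cv2.resize(a,(750,300),interpolation=2); b=cv2.resize(b,(400,300),interpolation=2)
cv2.imwrite("pics/w5.png",cv2.vconcat([a,cv2.copyMakeBorder(b,0,0,0,350,0)]))
E
```

```text
(no output)
```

View pics/w5.png

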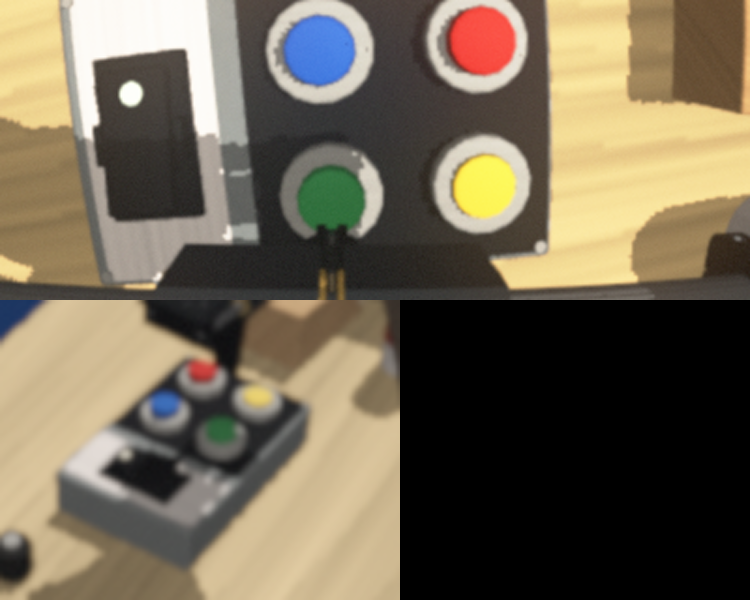

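Yellow (485,187) now sits low in its collar in both views, while red and blue still stand up. The fingers line up with green (331,198).

Emit:
{"api": "move_arm", "payload": {"moves": [0, 0, 0.3, 0, 0, 0, 0.13, 0, 0, 0, 0.03, 0, 0, 0, 0.02, 0, 0, 0, 0.015, 0, 0, 0, 0, 0]}}

```text
t: 12.8
eef_pos: [544.5, -194.7, 65.9]
tcp_rot: [3.141, -0.001, -0.155]
ft_force: [-11.2, 2.3, 26.0]
opening: 0.004
grip_force: 12.4
```

Emit:
{"api": "move_arm", "payload": {"moves": [0, 0, 0, 0, 0, 0, 0, 0]}}

```text
t: 13.05
eef_pos: [544.5, -194.7, 66.0]
tcp_rot: [3.141, -0.001, -0.155]
ft_force: [-10.3, 1.1, 24.4]
opening: 0.008
grip_force: 12.4
```

```bash
python3 -c "
from cell import order
print(order.job_done())"
```

```text
the job is handed in; nothing more can be done
None
```

I handed the job in at about 13 s of the 48 s limit: module home against the stop, rocker on, yellow latched down, and green held fully down at about 24 N. No verdict came back; the states rest on my camera and force checks.

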